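# Shut the flow valve that is clamped in the vise

### The job

A flow valve is clamped upright in the bench vise. Turn its knurled collar clockwise, seen from above, through its clicks until it is fully home at the end stop, where the collar's lug points the same way as the marked tab of the flange, then let go. Leave the spare valve and the short pipe that stand on the bench where they are.

Things in the scene. Friction and masses are not known exactly. Their poses are not given: they have to be found in the camera images.
- valve: Steel flow valve held upright in a dark iron bench vise (340 mm long, jaws 104 mm wide). Fixed. Origin: on the valve's vertical axis, level with the jaw tops, the vise's highest part, 152 mm above the bench; z up, x towards the stop tab. Upwards: pipe; flange 80 mm across, z 20 to 30 mm, bolt heads to 34; free gap; turning collar, z 48 to 76; barrel 42 mm across, ends at z 88.
- collar (a joint): Turning of the collar about the valve's axis, in rad, growing clockwise seen from above. Starts at 0 to 0.42; clicks every 0.35; end stop at 1.40, where its lug stands over the stop tab. At value q the lug points 1.40 - q anticlockwise of the tab. About 0.2 N m carries it over a click; it stays in the click where it is left.
- collar_grip (a point): Centre of the dark knurled collar, on the axis at mid-height (62 mm above the valve's origin). The collar is a round ring 58 mm across, 28 mm high, to be gripped across from above in any direction clear of its lug. The lug is 12 mm wide, juts out to 50 mm from the axis, from 2 mm below the centre to 12 mm above it, with a white line on top.
- stop_tab (a point): Top of the stop tab, 50 mm out from the valve's axis. The tab is a flat steel tongue of the fixed flange, 18 mm wide, reaching to 70 mm from the axis, with a white line on top; it lies 18 mm below the collar's underside.
- spare: Spare valve of the same kind, standing loose on its 80 mm flange on the bench, not in the vise; 68 mm high, 0.7 kg. Origin: centre of its underside. To be left alone.
- nipple: Short steel pipe standing loose on the bench, 42 mm across, 75 mm high, 0.3 kg. Origin: centre of its underside. To be left alone.

How it is judged:
By the outcome, as a careful person would: the job done as asked, in the order asked, and still so for the second after the job is handed in, with the robot touching nothing.
It also fails if it takes over 32 s, if anything falls off the work surface, if the arm or the gripper's body presses on something with over 40 N, if the wrist force passes 120 N, or if a joint passes its speed limit or range.

### The arm

A 6-joint arm with a two-finger parallel gripper is mounted at the origin on the work surface. World frame = base frame: x ahead of the robot, y to its left, z up, the work surface at z = 0. Lengths are in m, angles in degrees, forces in N, time in s.
With the tool pointing down it reaches from about 0.3 to 0.75 m from the base axis. Payload 8.5 kg.
Tool frame: the origin (TCP) lies midway between the tips of the shut fingers; the grasp point (between the pads) lies env.tcp_to_grasp behind it (env.tcp_to_grasp is the distance from the TCP to the grasp point, in m); z points along the fingers, y is the line along which they close (so a half turn about z gives the same grasp; the last joint's range is limited). The gripper opens to 85 mm and grips with 20 to 120 N. Pads are 22 mm wide; open, the fingers measure 114 mm over their backs; the gripper's body (76 mm by 85 mm) begins 54 mm behind the grasp point. The pads swing forward as they close: fully open they stand 13 mm farther back than shut.
Start: joints at [-84.528, 21.807, 74.336, -0, 83.858, -12.336], TCP at [0.168, -0.524, 0.231] pointing down, gripper open.
Joint ranges: [-178.18, 178.18], [-50.72, 133.34], [12.68, 142.11], [-81.47, 261.47], [9.98, 163.14], [-165.26, 165.26]. Speed limits (degrees/s): [136.94, 136.94, 180, 180, 180, 180].

### API

Orientations are given as a 3x3 rotation matrix whose columns are the frame's x, y, z axes.
In Python, from rig import observe, optics, job, env gives the robot as it stands. The module is installed in compiled form; this text tells all that it offers.
- The arm moves only by the shell command python3 -m jog 'ROWS' [FORCE]. ROWS is JSON, a list of rows, each a list of 7 numbers: the turn, a rotation vector about the tool's x, y, z in rad, then the shift along the tool's x, y, z in m, then the opening in per cent of the stroke, from 0 (shut) to 100 (fully open). A call has 1 to 10 rows; each row shifts and turns the commanded pose from where the row before left it, along the tool's axes as they then stand; what a row does not reach is not made up. A row lasts 1/8 s, in which the tool goes at most 62.5 mm and 10.7 degrees, less where a joint would pass 70% of its speed; a pose out of reach is approached as far as the arm can. A call is refused whole if a number of a shift passes 0.0625 or a number of a turn 0.188, either way. A call with a gripper value outside its range is refused whole. The fingers move at their own pace and stop on an object; FORCE is the grip in N (left out, the last holds). Time passes only in rows, so rows that do not move let the fingers close. It gives the time, the measured TCP pose, the force, the opening and the grip force at its end, in the units of the state.
- observe(): the state, without advancing time (a new reading comes with each control period).
- optics.get_image(name): name is "side" or "top"; returns a dict with "pixels" (480x640x3 uint8, red, green, blue), "mtx" (3x3 intrinsics, pixels), "dist_coeffs" ([k1, k2, p1, p2, k3] as OpenCV has them; the pictures are not rectified), "rvec" (rotation vector, rad) and "tvec" (3), from world to camera coordinates, as OpenCV has them. Camera axes: x right, y down, z forward; pixel columns grow to the right and rows downward; lengths in m; the calibration is good to about 2 mm. A picture is of the moment at which its call begins. There is no depth.
- job.close_job(): hands the job in; it is judged then, once.
The state is a dict: "time_s": time; "q": joint angles; "qvel": joint speeds; "joint_efforts": joint torques, N m; "position": TCP position; "tool_rot": TCP orientation; "ft_force": force on the tool from outside, world axes, zero at the start; "wrist_torque": the same for the moment, N m; "grip_width": finger opening in m; "gripper_force": force on a finger pad.
Only numpy, scipy, OpenCV 4.12 (cv2) and the standard library are available. Lean on these libraries where they do the work, as an engineer would, in place of code of your own. Each camera call takes 0.05 s, during which the arm holds its last target. There are 200 camera calls.

## Working session

There is one attempt and no reset: what is moved stays moved. The work goes in short steps, Python scripts to look and compute and a shell command to move; the robot and the scene stay as the last step left them, time stands still between calls to the robot, and variables do not carry over. Pictures are saved under pics/ and viewed, at most 10 in all, crops included, and the job is handed in when it is done.

```bash
mkdir -p pics; python3 - <<'E'
from rig import observe, optics, env
import cv2
for n in("side","top"):
    d=optics.get_image(n); cv2.imwrite(f"pics/{n}0.png",d["pixels"][:,:,::-1])
    R=cv2.Rodrigues(d["rvec"])[0]; print(n,(-R.T@d["tvec"].ravel()).round(3),d["mtx"][0,0],R[2].round(2))
print(env.tcp_to_grasp); s=observe(); print(s)
E
```

```text
side [0.26  0.925 0.776] 557.441806682964 [ 0.27 -0.8  -0.53]
top [ 0.414 -0.002  1.228] 536.4798344631581 [ 0.15 -0.01 -0.99]
0.0187
{'time_s': 0.1, 'q': array([-8.45295820e+01,  2.18361165e+01,  7.43789649e+01,  3.15532212e-04,
        8.38589620e+01, -1.23341559e+01]), 'qvel': array([-0.02443048, -0.18894526, -0.13163362, -0.03080684,  0.00176102,
        0.06613373]), 'joint_efforts': array([ 4.72787666e-03, -4.49214435e+01, -2.31654489e+01, -2.18857426e-04,
        3.63945161e-03,  6.86213454e-06]), 'position': array([ 0.16816235, -0.52338299,  0.23079153]), 'tool_rot': array([[ 9.52105184e-01,  3.05770675e-01, -1.17746923e-04],
       [ 3.05770568e-01, -9.52104355e-01,  1.28693790e-03],
       [ 2.81400511e-04, -1.26130378e-03, -9.99999165e-01]]), 'ft_force': array([-0.46318514,  0.53310433, -0.22769932]), 'wrist_torque': array([ 0.01687474, -0.04015373,  0.00505509]), 'gripper_force': 0.0, 'grip_width': 0.08532942627012277}
```

View pics/side0.png

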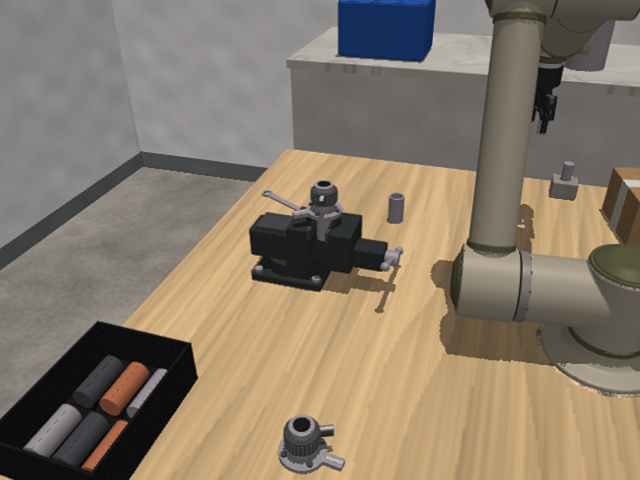

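View pics/top0.png

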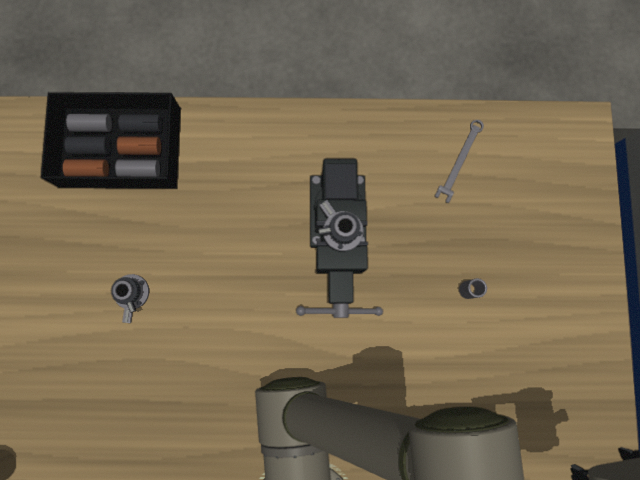

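Side view: the clamped valve is at about (323,190) and the nipple at (396,208); the spare is in front at (305,440). Top view: the clamped valve's barrel is at (345,227), the spare at (128,292) and the nipple at (472,289). Next I'll zoom in on the clamped valve.

```bash
cat > h.py <<'E'
import cv2, numpy as np
from rig import observe, optics, env
def ray(d,uv,z):
    p=cv2.undistortPoints(np.array([[uv]],float),d["mtx"],np.array(d["dist_coeffs"],float)).ravel()
    R=cv2.Rodrigues(np.array(d["rvec"],float))[0]; c=-R.T@np.ravel(d["tvec"]); v=R.T@np.array([*p,1])
    return c+v*(z-c[2])/v[2]
def px(d,P): return cv2.projectPoints(np.array([P],float),d["rvec"],d["tvec"],d["mtx"],np.array(d["dist_coeffs"],float))[0].ravel()
def crop(d,x,y,w,h,k): return cv2.resize(d["pixels"][y:y+h,x:x+w,::-1],None,fx=k,fy=k,interpolation=cv2.INTER_CUBIC)
E
python3 - <<'E'
from h import *
t=optics.get_image("top"); s=optics.get_image("side")
a=crop(t,310,190,70,70,8); b=crop(s,285,165,80,80,7)
im=np.zeros((560,1120,3),np.uint8); im[:,:560]=a; im[:,560:]=b
im=cv2.resize(im,(800,400)); cv2.imwrite("pics/z.png",im)
print(ray(t,(345,226),.24),ray(s,(323,184),.24), px(t,ray(s,(323,184),.24)))
E
```

```text
[ 0.59032595 -0.07568137  0.24      ] [ 0.59213807 -0.07657654  0.24      ] [345.47120993 225.04950448]
```

View pics/z.png

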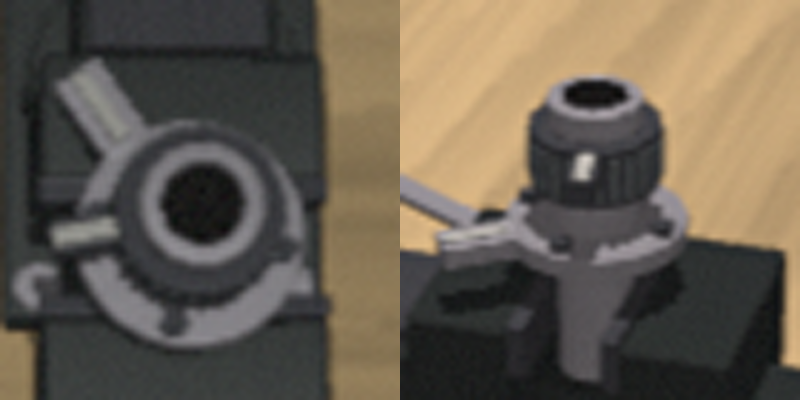

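```bash
python3 - <<'E'
from h import *
t=optics.get_image("top"); k=1/5.714
f=lambda x,y:(310+x*k-.4,190+y*k-.4)
c=ray(t,f(202,203),.24); l=ray(t,f(54,236),.226); l2=ray(t,f(110,230),.226); b=ray(t,f(75,76),.182); b2=ray(t,f(120,130),.182)
a=lambda v:np.degrees(np.arctan2(v[1],v[0]))
print(c)
for n,p in (("lug",l),("lug2",l2),("tab",b),("tab2",b2)): print(n,p,np.hypot(*(p-c)[:2]),a(p-c))
print(a(l-l2),a(b-b2))
s=observe(); print(s["position"],np.degrees(np.arctan2(s["tool_rot"][1,1],s["tool_rot"][0,1])))
E
```

```text
[ 0.591986  -0.0756017  0.24     ]
lug [ 0.58314394 -0.02745458  0.226     ] 0.048952298502151416 100.40622775959153
lug2 [ 0.58525508 -0.04603596  0.226     ] 0.03032223508714296 102.82533698633237
tab [ 0.64723388 -0.03587423  0.182     ] 0.06804850926416504 35.71903443419801
tab2 [ 0.62811165 -0.05153811  0.182     ] 0.043406442863056796 33.66790387399563
96.4819118247304 39.32245222178029
[ 0.16819828 -0.52351189  0.23104818] -72.19015322241012
```

```bash
python3 -m jog '[[0,0,0,0,0,-0.05,100],[0,0,0,0.045,-0.0245,0,100],[0,0,0,0.045,-0.0245,0,100],[0,0,0,0.045,-0.0245,0,100],[0,0,0,0.045,-0.0245,0,100],[0,0,0,0.045,-0.0245,0,100],[0,0,0,0.045,-0.0245,0,100],[0,0,0,0.045,-0.0245,0,100],[0,0,0,0.045,-0.0245,0,100],[0,0,0,0.045,-0.0245,0,100]]' 40
python3 -m jog '[[0,0,0,0.045,-0.0245,0,100],[0,0,0,0.045,-0.0245,0,100],[0,0,0,0.045,-0.0245,0,100],[0,0,-0.18,0,0,0,100],[0,0,-0.18,0,0,0,100],[0,0,-0.18,0,0,0,100],[0,0,-0.18,0,0,0,100],[0,0,-0.18,0,0,0,100],[0,0,-0.18,0,0,0,100],[0,0,-0.18,0,0,0,100]]'
python3 -m jog '[[0,0,-0.18,0,0,0,100],[0,0,0,0,0,0,100],[0,0,0,0,0,0,100]]'
cat >> h.py <<'E'
def rep(target=(.592,-.0755,.2)):
    s=observe(); R=s["tool_rot"]
    print("t",s["time_s"],"p",s["position"].round(4),"az",np.degrees(np.arctan2(R[1,1],R[0,1])).round(1),"tilt",R[:,2].round(3),"q6",s["q"][5].round(1),
     "tooldelta",(R.T@(np.array(target)-s["position"])).round(4),"F",s["ft_force"].round(1),"T",s["wrist_torque"].round(2),"w",s["grip_width"].round(4),"g",s["gripper_force"])
E
python3 -c "from h import *;rep()"
```

```text
time_s: 1.5
position: [0.4873, -0.1884, 0.2813]
tool_rot: [[0.952, 0.306, 0.0], [0.306, -0.952, -0.0], [0.0, 0.0, -1.0]]
ft_force: [0.7, -1.2, -0.1]
grip_width: 0.085
gripper_force: 0.0
time_s: 2.75
position: [0.5924, -0.0786, 0.2811]
tool_rot: [[-0.006, 1.0, -0.0], [1.0, 0.006, 0.0], [0.0, -0.0, -1.0]]
ft_force: [-1.0, 0.6, -1.1]
grip_width: 0.0854
gripper_force: 0.0
time_s: 3.12
position: [0.5924, -0.0785, 0.2812]
tool_rot: [[-0.176, 0.984, -0.0], [0.984, 0.176, 0.0], [0.0, -0.0, -1.0]]
ft_force: [0.3, -0.1, 1.0]
grip_width: 0.0854
gripper_force: 0.0Traceback (most recent call last):
  File "<string>", line 1, in <module>
    from h import *;rep()
                    ~~~^^
  File "h.py", line 12, in rep
    "tooldelta",(R.T@(np.array(target)-s["position"])).round(4),"F",s["ft_force"].round(1),"T",s["wrist_torque"].round(2),"w",s["grip_width"].round(4),"g",s["gripper_force"])
                                                                                                                              ^^^^^^^^^^^^^^^^^^^^^
AttributeError: 'float' object has no attribute 'round'
```

```bash
sed -i 's/s\["grip_width"\].round(4)/round(s["grip_width"],4)/' h.py
python3 -m jog '[[0,0,0,0.003,0,0.02,100],[0,0,0,0,0,0.02,100],[0,0,0,0,0,0.02,100],[0,0,0,0,0,0.02,100],[0,0,0,0,0,0,100],[0,0,0,0,0,0,100]]'
python3 - <<'E'
from h import *
rep(); t=optics.get_image("top"); s=optics.get_image("side")
im=np.hstack([crop(t,310,190,70,70,5.7143),crop(s,275,145,100,100,4)]); cv2.imwrite("pics/z2.png",im)
E
```

```text
time_s: 3.88
position: [0.5922, -0.0757, 0.2022]
tool_rot: [[-0.178, 0.984, 0.001], [0.984, 0.178, -0.0], [-0.001, 0.001, -1.0]]
ft_force: [0.7, 0.7, 0.5]
grip_width: 0.0854
gripper_force: 0.0
t 3.875 p [ 0.5922 -0.0757  0.2022] az 10.3 tilt [ 0.001 -0.    -1.   ] q6 -28.9 tooldelta [ 0.0003 -0.0002  0.0022] F [0.7 0.7 0.5] T [ 0.01 -0.    0.06] w 0.0854 g 0.0
```

View pics/z2.png

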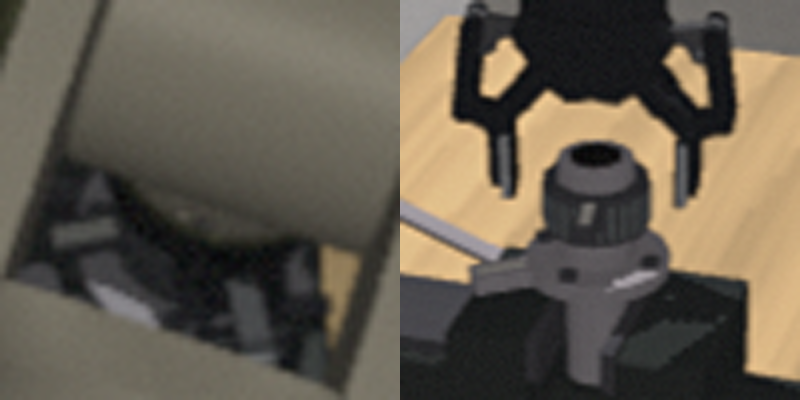

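The side view has the open fingers at about (507,165) and (683,175), evenly either side of the collar at (597,215). They are a little high, so I'll go down 14 mm and close.

```bash
python3 -m jog '[[0,0,0,0,0,0.007,100],[0,0,0,0,0,0.007,100],[0,0,0,0,0,0,100],[0,0,0,0,0,0,60],[0,0,0,0,0,0,60],[0,0,0,0,0,0,60],[0,0,0,0,0,0,60],[0,0,0,0,0,0,60]]' 60
python3 - <<'E'
from h import *
rep(); s=optics.get_image("side")
cv2.imwrite("pics/z3.png",crop(s,285,145,90,90,6))
E
```

```text
time_s: 4.97
position: [0.592, -0.0757, 0.1878]
tool_rot: [[-0.179, 0.984, 0.001], [0.984, 0.179, -0.0], [-0.0, 0.001, -1.0]]
ft_force: [-2.2, 0.2, 5.6]
grip_width: 0.057
gripper_force: 63.7
t 4.975 p [ 0.592  -0.0757  0.1878] az 10.3 tilt [ 0.001 -0.    -1.   ] q6 -28.9 tooldelta [ 0.0002  0.0001 -0.0122] F [-2.2  0.2  5.6] T [ 0.    0.36 -0.05] w 0.057 g 63.73905658721924
```

View pics/z3.png

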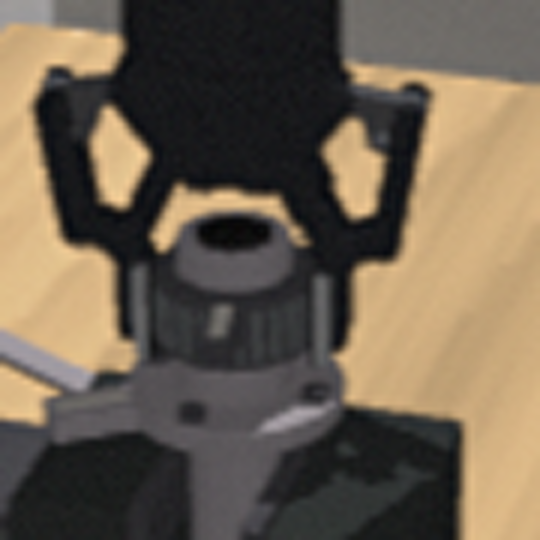

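The pads (x≈140 and x≈322) hold the collar squarely, clear of the lug at (220,320). Now turning.

```bash
python3 -m jog '[[0,0,0.1,0,0,0,60],[0,0,0.1,0,0,0,60],[0,0,0.1,0,0,0,60],[0,0,0.1,0,0,0,60],[0,0,0.1,0,0,0,60]]'>/dev/null
python3 -c "from h import *;rep()"
python3 -m jog '[[0,0,0.1,0,0,0,60],[0,0,0.1,0,0,0,60],[0,0,0.1,0,0,0,60],[0,0,0.1,0,0,0,60],[0,0,0,0,0,0,60]]'>/dev/null
python3 - <<'E'
from h import *
rep(); s=optics.get_image("side"); t=optics.get_image("top")
cv2.imwrite("pics/z4.png",np.hstack([crop(t,310,190,70,70,5.7143),crop(s,275,145,100,100,4)]))
E
```

```text
t 5.65 p [ 0.5921 -0.0756  0.1879] az -18.5 tilt [ 0.001 -0.    -1.   ] q6 -0.1 tooldelta [ 0.     -0.0001 -0.0121] F [-1.7  0.9  5.6] T [0.11 0.17 0.58] w 0.057 g 63.9313280582428
t 6.275 p [ 0.5923 -0.0758  0.1879] az -41.2 tilt [ 0.002 -0.    -1.   ] q6 22.6 tooldelta [ 0.     -0.0004 -0.0121] F [0.7 0.2 5.3] T [-0.01  0.03 -0.04] w 0.0571 g 63.9038872718811
```

View pics/z4.png

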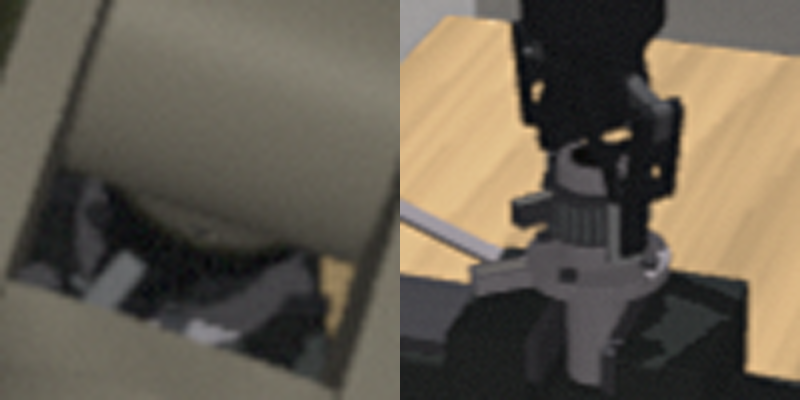

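The side view shows the lug at (530,210), now nearly over the tab at (490,275), so the collar turns with the gripper. I'll go on in small steps and watch the torque.

```bash
r(){ python3 -c "from h import *;rep()" | sed 's/tilt.*tooldelta/td/'; }
python3 -m jog '[[0,0,0.05,0,0,0,60],[0,0,0.05,0,0,0,60],[0,0,0,0,0,0,60]]'>/dev/null; r
python3 -m jog '[[0,0,0.04,0,0,0,60],[0,0,0.03,0,0,0,60],[0,0,0,0,0,0,60]]'>/dev/null; r
python3 -m jog '[[0,0,0.04,0,0,0,60],[0,0,0,0,0,0,60]]'>/dev/null; r
python3 -m jog '[[0,0,0.04,0,0,0,60],[0,0,0,0,0,0,60]]'>/dev/null; r
```

```text
t 6.75 p [ 0.5923 -0.0758  0.1878] az -46.9 td [-0.     -0.0004 -0.0122] F [ 0.7 -0.8  5.8] T [-0.01  0.02 -0.15] w 0.0568 g 63.945969343185425
t 7.125 p [ 0.5924 -0.0758  0.1878] az -50.9 td [-0.     -0.0005 -0.0122] F [ 1.3 -0.4  5.1] T [-0.03 -0.05 -0.12] w 0.0568 g 63.94935965538025
t 7.375 p [ 0.5924 -0.0758  0.1878] az -53.2 td [-0.0001 -0.0005 -0.0122] F [0.2 0.3 5.7] T [ 0.01 -0.03 -0.19] w 0.0565 g 63.948994874954224
t 7.625 p [ 0.5924 -0.0758  0.1878] az -55.5 td [-0.0001 -0.0004 -0.0122] F [ 0.8 -1.1  4.7] T [-0.06  0.02 -0.11] w 0.0567 g 63.94596576690674
```

```bash
r(){ python3 -c "from h import *;rep()" | sed 's/tilt.*tooldelta/td/'; }
for i in 1; do
python3 -m jog '[[0,0,0.04,0,0,0,60],[0,0,0,0,0,0,60]]'>/dev/null; r
python3 -m jog '[[0,0,0.04,0,0,0,60],[0,0,0,0,0,0,60]]'>/dev/null; r
python3 -m jog '[[0,0,0.04,0,0,0,60],[0,0,0,0,0,0,60]]'>/dev/null; r; done
python3 - <<'E'
from h import *
s=optics.get_image("side"); t=optics.get_image("top")
cv2.imwrite("pics/z5.png",np.hstack([crop(t,310,190,70,70,5.7143),crop(s,275,145,100,100,4)]))
E
```

```text
t 7.875 p [ 0.5929 -0.0755  0.1878] az -57.7 td [-0.0007 -0.0005 -0.0122] F [5.3 0.6 5.2] T [ 0.11 -0.69  0.59] w 0.0566 g 64.15325403213501
t 8.125 p [ 0.5928 -0.0756  0.1878] az -60.1 td [-0.0007 -0.0005 -0.0122] F [5.  0.8 3.7] T [ 0.11 -0.72  0.19] w 0.0566 g 64.10906910896301
t 8.375 p [ 0.5923 -0.0759  0.1877] az -62.1 td [-0.     -0.0005 -0.0123] F [ 2.1 -2.   4.6] T [-0.29 -0.27  2.21] w 0.057 g 64.35900807380676
```

View pics/z5.png

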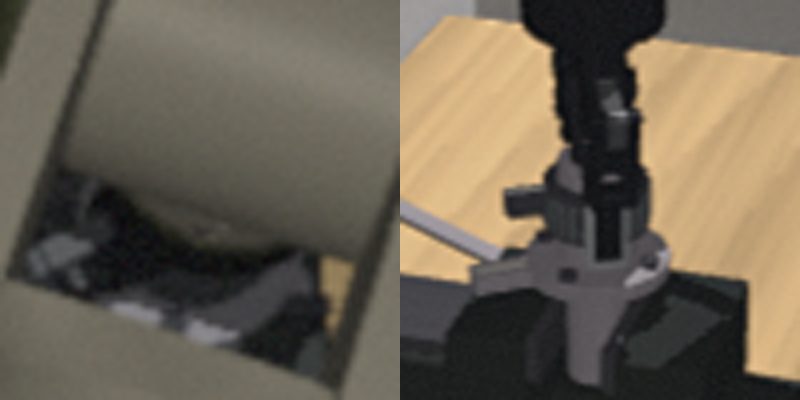

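The torque rises to 2.2 N m, so this looks like the stop. The lug (525,200) lies along the tab (490,275). I'll let go, lift and back off to check.

```bash
r(){ python3 -c "from h import *;rep()" | sed 's/tilt.*tooldelta/td/'; }
python3 -m jog '[[0,0,-0.02,0,0,0,60],[0,0,0,0,0,0,100],[0,0,0,0,0,0,100],[0,0,0,0,0,0,100],[0,0,0,0,0,0,100]]'; r
python3 -m jog '[[0,0,0,0,0,-0.02,100],[0,0,0,0,0,-0.03,100],[0,0,0,0,0,-0.04,100],[0,0,0,0,0,-0.04,100],[0,0,0,-0.03,0.05,0,100],[0,0,0,-0.03,0.05,0,100],[0,0,0,-0.03,0.05,0,100],[0,0,0,-0.03,0.05,0,100],[0,0,0,0,0,0,100]]'
python3 - <<'E'
from h import *
s=optics.get_image("side"); t=optics.get_image("top")
cv2.imwrite("pics/z6.png",np.hstack([crop(t,310,190,70,70,5.7143),crop(s,275,145,100,100,4)]))
E
```

```text
time_s: 9.1
position: [0.5918, -0.0756, 0.1872]
tool_rot: [[0.877, 0.48, -0.0], [0.48, -0.877, 0.0], [-0.0, -0.0, -1.0]]
ft_force: [0.1, -0.1, -0.5]
grip_width: 0.0852
gripper_force: 0.0
t 9.1 p [ 0.5918 -0.0756  0.1872] az -61.3 td [ 0.0002  0.     -0.0128] F [ 0.1 -0.1 -0.5] T [-0.   -0.01 -0.05] w 0.0852 g 0.0
time_s: 10.22
position: [0.5817, -0.3127, 0.3157]
tool_rot: [[0.88, 0.476, -0.002], [0.476, -0.88, 0.001], [-0.001, -0.002, -1.0]]
ft_force: [0.2, 0.9, -0.4]
grip_width: 0.0854
gripper_force: 0.0
```

View pics/z6.png

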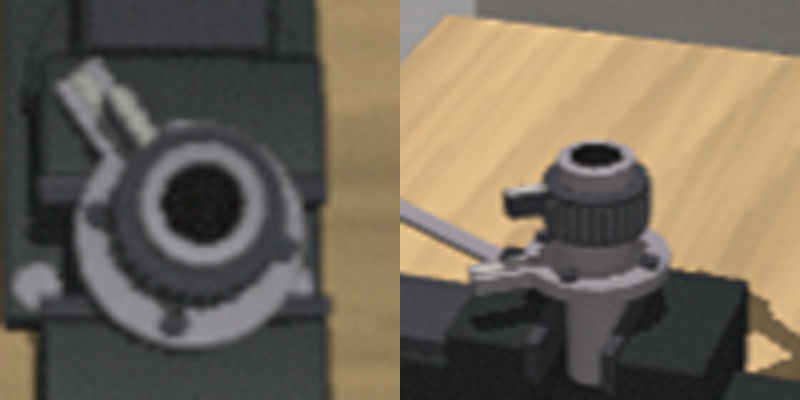

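The top view has the lug running from (112,85) to (150,135), over the tab tip at (80,78). I'll check its angle numerically.

```bash
python3 - <<'E'
from h import *
t=optics.get_image("top"); k=1/5.7143
f=lambda x,y:(310+x*k-.4,190+y*k-.4)
c=ray(t,f(202,203),.24); a=lambda v:np.degrees(np.arctan2(v[1],v[0]))
for n,u,z in(("lugtip",(112,85),.226),("lugroot",(150,137),.226),("tabtip",(80,73),.182),("tabtip0",(75,76),.182)):
    p=ray(t,f(*u),z); print(n,np.hypot(*(p-c)[:2]),a(p-c))
# where the lug tip's centre would be for given angle from world x
for d in(15,25,30,35,40,45,55):
    q=px(t,[c[0]+.05*np.cos(np.radians(d)),c[1]+.05*np.sin(np.radians(d)),.226]); print(d,((q-[309.6,189.6])*5.7143).round())
E
```

```text
lugtip 0.05127251947683635 34.17144880807034
lugroot 0.029586595140684527 33.1077008421889
tabtip 0.06793446196392101 33.99090811312395
tabtip0 0.06804557693035207 35.7186500213122
15 [159.  68.]
25 [135.  77.]
30 [123.  82.]
35 [112.  89.]
40 [102.  97.]
45 [ 92. 106.]
55 [ 76. 125.]
```

```bash
python3 -c "
from rig import job
print(job.close_job())"
```

```text
the job is handed in; nothing more can be done
None
```

The collar is home at its end stop: the lug measures about 34° against 34–36° for the tab, and the torque climbed to 2.2 N m there. I let go and backed the arm clear, went nowhere near the spare valve or the pipe, and handed the job in at about 10 s.

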